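Seat the adapterred collet holder in its bench socket

ROBOT

A 6-joint arm with a two-finger parallel gripper is mounted at the origin on a cart in front of the work surface, level with it; the furniture and walls round the work are solid. World frame = base frame: x ahead of the robot, y to its left, z up, the work surface at z = 0. Lengths are in m, angles in rad, forces in N, time in s.
With the tool pointing down it reaches from about 0.4 to 0.925 m from the base axis. Payload 12.5 kg.
Tool frame: the origin (TCP) lies on the mounting face of the last link; the fingertips stand 190 mm ahead of it and the grasp point (between the pads) lies 171 mm ahead of it (env.tcp_to_grasp is the z of the grasp point in the tool frame, in m); z points along the fingers, y is the line along which they close (so a half turn about z gives the same grasp; the last joint's range is limited). The gripper opens to 95 mm and grips with 3 to 60 N. Pads are 20 mm wide; open, the fingers measure 119 mm over their backs; the gripper's body (75 mm by 180 mm) begins 59 mm behind the grasp point.
Start: joints at [-1.414, 0.491, 1.559, -0, 1.092, -0.106], TCP at [0.162, -0.604, 0.405] pointing down, gripper open.
Joint ranges: [-3.1, 3.1], [-0.84, 2.19], [0.05, 2.79], [-1.13, 4.28], [0.06, 2.93], [-2.69, 2.69]. Speed limits (rad/s): [2.22, 2.22, 2.79, 3.14, 3.14, 3.14].

INTERFACE

Orientations are given as a unit quaternion [w, x, y, z].
In Python, from workcell import env gives the robot as it stands. The module is installed in compiled form; this text tells all that it offers.
- The arm moves only by the shell command python3 -m jog 'ROWS' [FORCE]. ROWS is JSON, a list of rows, each a list of 5 numbers: the shift along the tool's x, y, z in m, then the turn about the tool's z in rad, then the opening, from 0 (shut) to 1 (fully open). In form: [[x, y, z, turn, jaw], ...]. A call has exactly 10 rows; each row is the pose to reach, as a shift and turn from the pose commanded when the call began, along the tool's axes at that moment; what a row does not reach only later rows make up. A row lasts 1/10 s, in which the tool goes at most 50 mm and 8.59 degrees, less where a joint would pass 70% of its speed; a pose out of reach is approached as far as the arm can. A call with a gripper value outside its range is refused whole. The fingers move at their own pace and stop on an object; FORCE is the grip in N (left out, the last holds). Time passes only in rows, so rows that repeat a pose let the fingers close, or fill a call up. It gives the time, the measured TCP pose, the force, the opening and the grip force at its end, in the units of the state.
- env.observe(): the state, without advancing time (a new reading comes with each control period).
- env.get_image(name): name is "scene" or "top"; returns the picture (400x640x3 uint8, red, green, blue); there is no depth.
- env.camera_params(name): a dict with "camera_matrix" (3x3 intrinsics, pixels), "R" (3x3) and "t" (3): a world point X has camera coordinates R X + t. Camera axes: x right, y down, z forward; pixel columns grow to the right and rows downward; lengths in m; the calibration is good to about 2 mm. A picture is of the moment at which its call begins. camera_params takes no time and is no camera call.
- env.finish_job(): hands the job in; it is judged then, once.
Trained networks look in the newest picture that a camera, given by its name, has taken for a name from the list of things; names that differ only in an ending like _2 or _b are one class to them, and where a whole thing is asked for, a point or a joint stands for the part that bears it (a point fixed in the world has none). Each returns a list of dicts, best first, with "confidence" (0 to 1); they miss things now and then, are a little off and sometimes report something else, mostly with a low value. They report only what shows in the picture. A call takes as long as a camera call. They do not tell look-alikes from the thing itself.
- env.boxes_of(camera, thing): "uv" ([column, row] in pixels, amid what is visible of it).
- env.trace(camera, thing): "region" (400x640 bool, what is visible of it) and "uv" ([column, row] in pixels, amid what is visible of it).
- env.tip_of(camera, thing): "uv" ([column, row] in pixels: a listed point, or the origin of a listed thing).
The state is a dict: "time": time; "joints": joint angles; "qvel": joint speeds; "joint_efforts": joint torques, N m; "tcp_pos": TCP position; "ee_rot": TCP orientation; "wrist_force": force on the tool from outside, world axes, zero at the start; "ft_torque": the same for the moment, N m; "grip_width": finger opening in m; "grasp_force": force on a finger pad.
Only numpy, scipy, OpenCV 4.12 (cv2) and the standard library are available. Lean on these libraries where they do the work, as an engineer would, in place of code of your own. Each camera call takes 0.05 s, during which the arm holds its last target. There are 200 camera calls.

TASK

Take the black plug adapter off the aluminium seating fixture and lay it flat on the desk, clear of the fixture. Then draw the steel tapered collet holder out of its slanted bracket, stand it upright taper-down in the fixture's tapered socket and, still holding it and pressing only lightly, turn it until its notched flange drops over the two drive dogs and sits fully home. Let go and leave it standing, and leave the pliers, heat sink and marker alone.

Things in the scene. Friction and masses are not known exactly. Their poses are not given: they have to be found in the camera images.
- holder: The collet holder, same frame as holder_center. Along z: stud 10 mm across, -70 to -58 mm; taper 17 mm across at -58 to 36 mm at +6; notched flange 61 mm across, +6 to +16; round nut body to grip, 40 mm across, +16 to +70 (its end). The flange has six notches right through, 60 degrees apart, the first at its +x; 11 mm wide where the dogs enter.
- adapter: The plug adapter; origin on its underside, at x 0, y -9, z -17 mm from adapter_center.
- socket: The fixture, fixed to the desk, 84 mm across, 104 mm at its foot; origin at the foot's centre. On the seat face, inside the rim, two dark opposite drive dogs, 6 mm wide and 5 mm high, stay put at an angle that differs each time and that this frame does not tell. Off the notches, the flange rides on them 5 mm above home; a notch must meet each within about 5 degrees. Bears 80 N at most.
- holder_center (a point): Middle of the bare-steel tapered collet holder (140 mm long, round, 0.3 to 0.6 kg), half-way along; z = its axis, from taper to nut. At the start it hangs by its flange in the slanted bracket's hole, nut end up, leaning 40 degrees (within 3) from vertical towards the bracket's -x, the robot's side.
- rack_hole (a point): Centre of the hole in the upper face of the grey slanted bracket (fixed), 88 mm above the desk. Frame upright, with the bracket's yaw. The 6 mm plate, 100 x 92 mm, falls towards its -x; the axis of the 39.5 mm hole leans 40 degrees from vertical towards -x. The holder comes out along that axis and is free after 80 mm.
- socket_mouth (a point): Centre of the mouth of the tapered socket in the seat face of the round aluminium fixture, 90 mm above the desk; z up. 37.6 mm across at the mouth, narrowing like the holder's taper with 0.8 mm play all round. Fully home, the flange lies on the seat face and holder_center is 6 mm below this point. A rim, 65 mm inside, stands 5 mm above the seat.
- adapter_center (a point): Centre, half-way up, of the solid body of the black plug adapter, a box 50 x 82 x 34 mm (x, y, z), with two 18 mm pins beyond its -y end; at the start it lies flat on the fixture's rim, over the mouth, this point within 20 mm of the mouth's centre.
- side_cutters: Bystander: red-handled side cutters, 40 x 148 x 12 mm, long along its y; origin at the centre of the underside.
- heat_sink: Bystander: finned aluminium heat sink, 35 x 50 x 26 mm; origin at the centre of the underside.
- marker: Bystander: white marker with black cap, 18 x 130 x 19 mm, long along its y; origin at the centre of the underside.
Mind the look-alikes: they are no part of the job. Leave any blue look-alike of the socket alone.

How it is judged:
On the way, in this order (a step that is already met when the one before it is completed fails the run):
1. the adapter lies on the desk, clear of the fixture and let go (height (world z) of adapter_center below 0.03 m and horizontal distance between adapter_center and socket_mouth above 0.08 m and contact force between the fingers and adapter below 0.1 N), for 0.2 s.
2. the holder, still held in the fingers, is fully home in the socket, over the dogs (z of holder_center in the frame of socket_mouth below -0.0035 m and horizontal distance between holder_center and socket_mouth below 0.004 m and contact force between the fingers and holder above 1 N), for 0.1 s.
At the end, for the whole second after the job is handed in: The holder stands at rest, taper down, in the socket: upright within 0.04 rad, centred within 3 mm, its flange within 2.5 mm of resting on the fixture's seat face. The adapter lies at rest flat on the desk (its centre less than 21 mm up), more than 80 mm from the socket's centre (horizontal distance between holder_center and socket_mouth below 0.003 m and z of holder_center in the frame of socket_mouth between -0.0085 and -0.0035 m and angle between holder_center's own z axis and vertical below 0.04 rad and linear speed of each of holder, adapter below 0.01 m/s and height (world z) of adapter_center below 0.021 m and horizontal distance between adapter_center and socket_mouth above 0.08 m); the robot touches nothing.
It fails at once if the holder is pressed on the fixture with over 80 N (contact force between holder and socket above 80 N).
It fails at once if a bystander is moved by more than 30 mm (distance of any of side_cutters, heat_sink, marker from where it was at the start of the episode above 0.03 m).
It also fails if it takes over 72 s, if anything falls off the work surface, if the arm or the gripper's body presses on something with over 40 N, if the wrist force passes 120 N, or if a joint passes its speed limit or range.

## Working session

There is one attempt and no reset: what is moved stays moved. The work goes in short steps, Python scripts to look and compute and a shell command to move; the robot and the scene stay as the last step left them, time stands still between calls to the robot, and variables do not carry over. Pictures are saved under pics/ and viewed, at most 10 in all, crops included, and the job is handed in when it is done.

```bash
mkdir -p pics
cat > h.py <<'E'
from workcell import env
import numpy as np, cv2
from scipy.optimize import least_squares
def cam(n):
    p=env.camera_params(n); return np.array(p["camera_matrix"]),np.array(p["R"]),np.array(p["t"])
def proj(n,X):
    K,R,t=cam(n); c=(R@np.atleast_2d(X).T).T+t; q=(K@c.T).T; return q[:,:2]/q[:,2:]
def onplane(n,uv,z):
    K,R,t=cam(n); d=R.T@np.linalg.inv(K)@np.array([uv[0],uv[1],1.]); c=-R.T@t; return c+d*(z-c[2])/d[2]
def tri(uvs):
    A=[];b=[]
    M=np.zeros((3,3));v=np.zeros(3)
    for n,uv in uvs.items():
        K,R,t=cam(n); d=R.T@np.linalg.inv(K)@np.array([uv[0],uv[1],1.]); d/=np.linalg.norm(d); c=-R.T@t
        P=np.eye(3)-np.outer(d,d); M+=P; v+=P@c
    return np.linalg.solve(M,v)
def tool():
    s=env.observe(); w,x,y,z=s["ee_rot"]; 
    from scipy.spatial.transform import Rotation as Ro
    return np.array(s["tcp_pos"]),Ro.from_quat([x,y,z,w]).as_matrix()
def to_tool(X):  # world shift for grasp point to X, in tool axes
    p,R=tool(); return R.T@(np.array(X)-(p+R[:,2]*env.tcp_to_grasp))
def save(n,f,crop=None,s=1):
    im=env.get_image(n)
    if crop: im=im[crop[1]:crop[3],crop[0]:crop[2]]
    im=cv2.resize(im,None,fx=s,fy=s,interpolation=cv2.INTER_CUBIC)
    cv2.imwrite("pics/"+f,im[:,:,::-1])
E
python3 - <<'E'
from h import *
np.set_printoptions(precision=4,suppress=True)
a=env.get_image("scene");b=env.get_image("top")
cv2.imwrite("pics/a.png",a[:,:,::-1]);cv2.imwrite("pics/b.png",b[:,:,::-1])
for n in ("scene","top"):
    K,R,t=cam(n); print(n,-R.T@t,R[2])
for th in ["holder_center","rack_hole","socket_mouth","socket","adapter_center","adapter","holder"]:
    for n in ("scene","top"):
        print(th,n,[(np.round(d["uv"],1).tolist(),round(d["confidence"],2)) for d in env.tip_of(n,th)])
print(tool(),env.tcp_to_grasp)
E
```

```text
scene [-0.0592  0.5467  0.9462] [ 0.4792 -0.5233 -0.7047]
top [ 0.4434 -0.1039  1.1962] [ 0.0567  0.012  -0.9983]
holder_center scene [([329.4, 157.6], 0.68)]
holder_center top [([392.2, 154.5], 0.79)]
rack_hole scene [([326.2, 158.0], 0.63)]
rack_hole top []
socket_mouth scene [([269.8, 210.9], 0.93), ([229.5, 245.0], 0.79), ([328.8, 159.2], 0.34)]
socket_mouth top [([256.6, 171.4], 0.91), ([455.1, 216.6], 0.69), ([194.1, 178.1], 0.64)]
socket scene [([271.5, 231.3], 0.91), ([233.5, 263.9], 0.82)]
socket top [([267.3, 175.5], 0.85), ([203.5, 177.8], 0.72)]
adapter_center scene [([265.9, 203.6], 0.82), ([326.4, 157.3], 0.35)]
adapter_center top [([258.0, 164.0], 0.9)]
adapter scene [([269.1, 208.3], 0.6), ([381.1, 200.5], 0.25)]
adapter top [([392.3, 154.2], 0.31), ([256.2, 165.2], 0.25), ([267.6, 176.0], 0.15)]
holder scene [([328.0, 157.5], 0.51)]
holder top [([393.8, 156.4], 0.7)]
(array([ 0.1624, -0.6035,  0.4048]), array([[ 0.9657,  0.2598,  0.    ],
       [ 0.2598, -0.9657, -0.0001],
       [-0.    ,  0.0001, -1.    ]])) 0.1713
```

View pics/a.png

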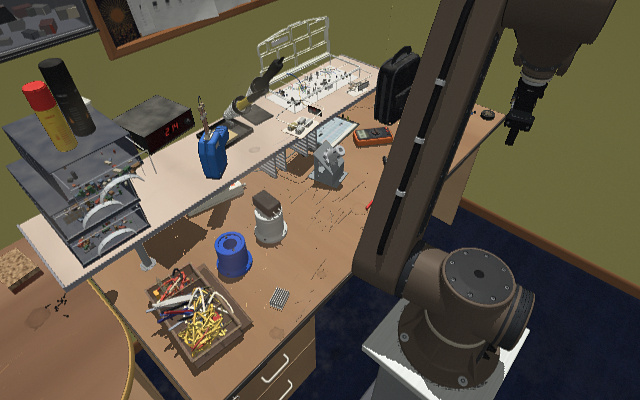

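View pics/b.png

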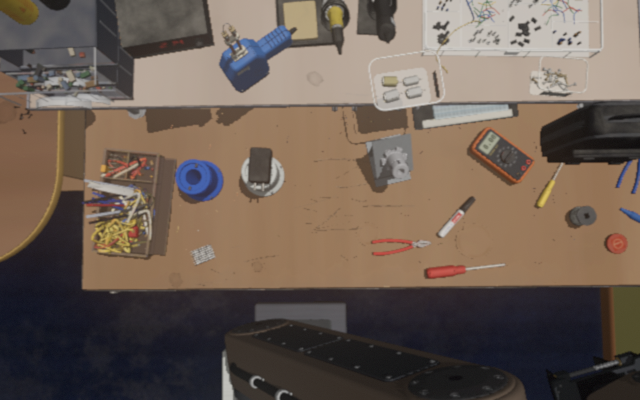

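Run:
```python
from h import *
np.set_printoptions(precision=4,suppress=True)
print("adapter",tri({"scene":(265.9,203.6),"top":(258,164)}))
print("mouth",tri({"scene":(269.8,210.9),"top":(256.6,171.4)}))
print("socket",tri({"scene":(271.5,231.3),"top":(267.3,175.5)}))
print("blue",tri({"scene":(233.5,263.9),"top":(203.5,177.8)}))
print("hold",tri({"scene":(329.4,157.6),"top":(392.2,154.5)}))
print("rack z.088",onplane("scene",(326.2,158),.088))
for z in (0.3,.2,.1): print("shelf edge?",z,onplane("top",(330,106),z))
print("shelf tri",tri({"scene":(70,289),"top":(28,107)}))
print("desk front",onplane("top",(330,289),0),"heat",onplane("top",(203,254),0))
r={}
for n in("scene","top"):
    for th in ("adapter","holder"):
        for d in env.trace(n,th)[:2]:
            m=d["region"].astype(np.uint8); c=max(cv2.findContours(m,0,2)[0],key=cv2.contourArea)
            print(n,th,d["confidence"],m.sum(),cv2.minAreaRect(c))
im=env.get_image("top")
A=cv2.resize(im[120:200,215:315],None,fx=4,fy=4,interpolation=2);B=cv2.resize(im[120:200,345:445],None,fx=4,fy=4,interpolation=2)
sc=env.get_image("scene")
C=cv2.resize(sc[175:255,220:320],None,fx=4,fy=4,interpolation=2);D=cv2.resize(sc[125:205,280:380],None,fx=4,fy=4,interpolation=2)
cv2.imwrite("pics/c.png",np.vstack([np.hstack([A,B]),np.hstack([C,D])])[:600,:,::-1])
```

```text
adapter [0.6022 0.052  0.1123]
mouth [0.5855 0.0564 0.0962]
socket [ 0.593   0.0483 -0.0127]
blue [ 0.587   0.2126 -0.0119]
hold [ 0.6247 -0.2654  0.0832]
rack z.088 [ 0.6256 -0.2534  0.088 ]
shelf edge? 0.3 [ 0.6875 -0.1141  0.3   ]
shelf edge? 0.2 [ 0.7147 -0.1152  0.2   ]
shelf edge? 0.1 [ 0.7419 -0.1164  0.1   ]
shelf tri [0.7351 0.577  0.1325]
desk front [ 0.2995 -0.1119  0.    ] heat [0.391  0.2109 0.    ]
scene adapter 0.84 476 ((265.75, 203.75), (28.991378784179688, 18.384775161743164), 45.0)
scene holder 0.52 256 ((333.0000305175781, 154.49998474121094), (14.849242210388184, 20.50609588623047), 45.0)
scene holder 0.23 489 ((267.5000305175781, 203.50001525878906), (29.698482513427734, 18.384775161743164), 45.0)
top adapter 0.62 879 ((260.0029296875, 167.46176147460938), (24.466182708740234, 42.643253326416016), 4.39870548248291)
top holder 0.94 614 ((396.48651123046875, 161.91891479492188), (32.05535888671875, 24.70321273803711), 53.97262954711914)
```

View pics/c.png

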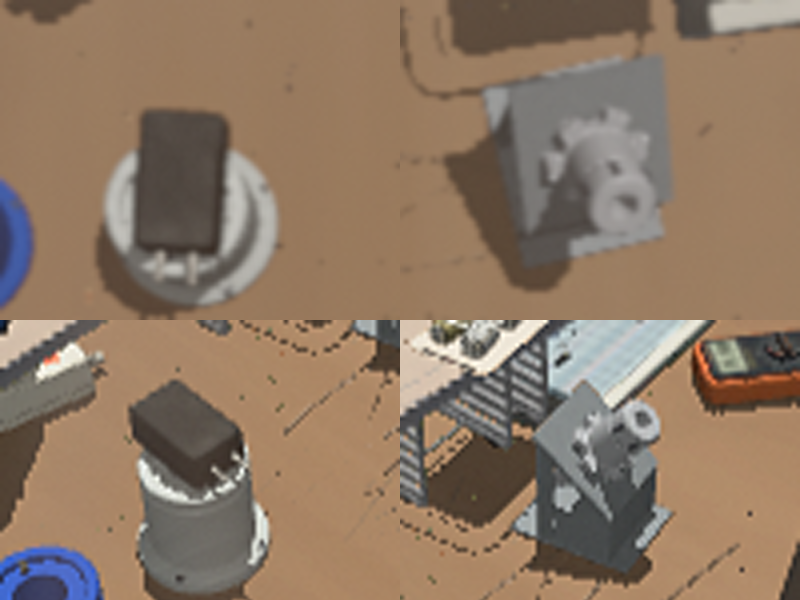

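Run:
```python
from h import *
np.set_printoptions(precision=4,suppress=True)
P=[onplane("top",p,.129) for p in ((250,147.5),(272,148.75),(270,182.5),(249,181.3))]
print(np.array(P),np.mean(P,0))
n=tri({"top":(402,172),"scene":(342.5,150.5)}); print("nutend",n)
h=np.array([.6247,-.2654,.0832]); d=n-h; print(d,np.linalg.norm(d),np.degrees(np.arctan2(-d[1],-d[0])),np.degrees(np.arccos(d[2]/np.linalg.norm(d))))
# bracket top edge, top crop (487,92)->(662,58)
for z in (.12,.08): 
  a=onplane("top",(345+87/4,120+92/4),z);b=onplane("top",(345+262/4,120+58/4),z); e=b-a; print(a,b,np.linalg.norm(e),np.degrees(np.arctan2(e[0],-e[1])))
# fixture rim
print("yaw",np.degrees(np.arctan2(*tool()[1][[1,0],0])))
print(env.observe()["joints"])
```

```text
[[0.6398 0.0692 0.129 ]
 [0.6362 0.0185 0.129 ]
 [0.5583 0.0235 0.129 ]
 [0.5616 0.0717 0.129 ]] [0.599  0.0458 0.129 ]
nutend [ 0.5775 -0.2793  0.1307]
[-0.0472 -0.0139  0.0475] 0.06843691080869001 16.397104878058304 45.989859854781145
[ 0.6484 -0.2002  0.12  ] [ 0.6669 -0.3017  0.12  ] 0.10317057417100249 10.348971421800174
[ 0.656  -0.2038  0.08  ] [ 0.6753 -0.309   0.08  ] 0.10700527219616382 10.34897142180018
yaw 15.06095207898363
[-1.4136  0.4909  1.5589 -0.      1.0917 -0.1056]
```

Run:
```python
from h import *
print(np.round(to_tool([.600,.048,.22]),3))
```

```text
[ 0.592 -0.515  0.013]
```

```bash
python3 -m jog '[[0.03,-0.026,0,0.03,1],[0.06,-0.05,0,0.07,1],[0.09,-0.08,0,0.1,1],[0.12,-0.105,0,0.13,1],[0.15,-0.13,0,0.17,1],[0.18,-0.157,0,0.2,1],[0.21,-0.183,0,0.23,1],[0.24,-0.21,0,0.26,1],[0.27,-0.235,0,0.29,1],[0.3,-0.26,0.0,0.323,1]]' 30
python3 - <<'E'
from h import *
print(np.round(to_tool([.600,.048,.22]),3),env.observe()["time"])
E
```

```text
time: 2.1
tcp_pos: [0.3852, -0.2731, 0.405]
ee_rot: [0.0, 1.0, -0.031, 0.0]
wrist_force: [0.5, -0.1, -0.0]
grip_width: 0.0948
grasp_force: 0.0
[ 0.195 -0.334  0.014] 2.1
```

```bash
python3 -m jog '[[0.024,-0.042,0,0,1],[0.048,-0.083,0,0,1],[0.072,-0.125,0,0,1],[0.096,-0.167,0,0,1],[0.12,-0.209,0.014,0,1],[0.144,-0.25,0.014,0,1],[0.17,-0.292,0.014,0,1],[0.195,-0.334,0.014,0,1],[0.195,-0.334,0.014,0,1],[0.195,-0.334,0.014,0,1]]'
python3 - <<'E'
from h import *
print(np.round(to_tool([.600,.048,.118]),3))
save("top","d.png",(180,110,340,230),4)
E
```

```text
time: 3.1
tcp_pos: [0.5993, 0.048, 0.3902]
ee_rot: [0.0, 1.0, -0.029, -0.0]
wrist_force: [-0.4, -0.1, 0.3]
grip_width: 0.0955
grasp_force: 0.0
[ 0.001 -0.     0.101]
```

View pics/d.png

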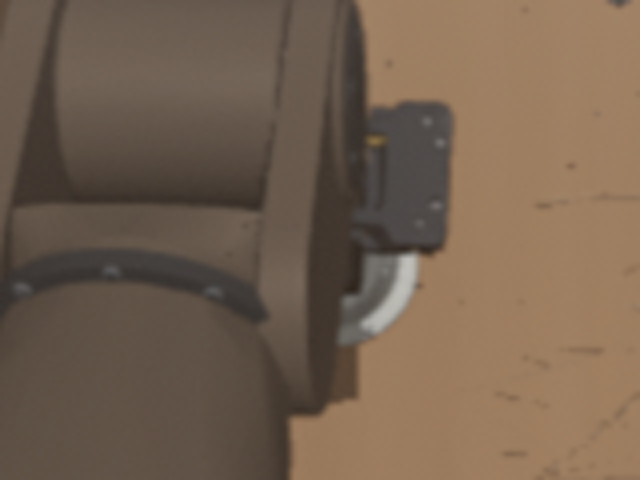

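The picture shows the arm above the fixture, with the gripper body right of it at about (410,180) in the crop and the adapter hidden beneath. I'll descend and grip.

```bash
python3 -m jog '[[0,0,0.04,0,1],[0,0,0.075,0,1],[0,0,0.101,0,1],[0,0,0.101,0,1],[0,0,0.101,0,0],[0,0,0.101,0,0],[0,0,0.101,0,0],[0,0,0.101,0,0],[0,0,0.101,0,0],[0,0,0.101,0,0]]' 30
```

```text
time: 4.15
tcp_pos: [0.5993, 0.0472, 0.29]
ee_rot: [0.0, 1.0, -0.03, 0.0]
wrist_force: [-1.3, 0.1, -0.0]
grip_width: 0.0523
grasp_force: 0.0
```

```bash
python3 -m jog '[[0,0,0,0,0],[0,0,0,0,0],[0,0,0,0,0],[0,0,0,0,0],[0,0,-0.02,0,0],[0,0,-0.05,0,0],[0,0,-0.08,0,0],[0,0,-0.08,0,0],[0,0,-0.08,0,0],[0,0,-0.08,0,0]]'
python3 - <<'E'
from h import *
print(np.round(to_tool([.47,-.09,.19]),3))
E
```

```text
time: 5.15
tcp_pos: [0.5991, 0.0471, 0.3683]
ee_rot: [0.0, 1.0, -0.03, -0.001]
wrist_force: [-0.0, 0.7, -1.7]
grip_width: 0.0493
grasp_force: 30.0
[-0.12   0.145  0.007]
```

```bash
python3 -m jog '[[-0.03,0.036,0,0,0],[-0.06,0.072,0,0,0],[-0.09,0.108,0,0,0],[-0.12,0.145,0.0,0,0],[-0.12,0.145,0.03,0,0],[-0.12,0.145,0.07,0,0],[-0.12,0.145,0.11,0,0],[-0.12,0.145,0.15,0,0],[-0.12,0.145,0.165,0,0],[-0.12,0.145,0.165,0,0]]'
python3 - <<'E'
from h import *
print(np.round(to_tool([.47,-.09,.023]),4))
E
```

```text
time: 6.15
tcp_pos: [0.4702, -0.0903, 0.2019]
ee_rot: [-0.001, 1.0, -0.03, -0.003]
wrist_force: [0.4, 0.1, -1.1]
grip_width: 0.0497
grasp_force: 30.0
[ 0.0008 -0.      0.0076]
```

```bash
python3 -m jog '[[0,0,0.003,0,0],[0,0,0.006,0,0],[0,0,0.0075,0,0],[0,0,0.0075,0,0],[0,0,0.0075,0,0],[0,0,0.0075,0,0.8],[0,0,0.0075,0,1],[0,0,0.0075,0,1],[0,0,0.0075,0,1],[0,0,0.0075,0,1]]'; python3 -m jog '[[0,0,-0.04,0,1],[0,0,-0.08,0,1],[0,0,-0.12,0,1],[0,0,-0.16,0,1],[0,0,-0.2,0,1],[0,0.04,-0.2,0,1],[0,0.08,-0.2,0,1],[0,0.12,-0.2,0,1],[0,0.12,-0.2,0,1],[0,0.12,-0.2,0,1]]'
python3 - <<'E'
from h import *
np.set_printoptions(precision=4,suppress=True)
for th in ("adapter_center","socket_mouth","holder_center"):
    r={}
    for n in ("scene","top"):
        D=env.tip_of(n,th); r[n]=D; print(th,n,[(np.round(d["uv"],1).tolist(),round(d["confidence"],2)) for d in D[:3]])
    if r["scene"] and r["top"]: print(tri({n:r[n][0]["uv"] for n in r}))
A=env.get_image("top");B=env.get_image("scene")
f=lambda i,x,y:cv2.resize(i[y:y+60,x:x+80],None,fx=5,fy=5,interpolation=2)
cv2.imwrite("pics/e.png",np.vstack([np.hstack([f(A,225,145),f(A,355,130)]),np.hstack([f(B,230,185),f(B,290,130)])])[:,:,::-1])
E
```

```text
time: 7.15
tcp_pos: [0.4708, -0.0904, 0.1973]
ee_rot: [0.0, 1.0, -0.03, 0.0]
wrist_force: [-1.0, -0.2, -0.2]
grip_width: 0.0842
grasp_force: 0.0
time: 8.15
tcp_pos: [0.4633, -0.2106, 0.3969]
ee_rot: [-0.0, 1.0, -0.031, -0.0]
wrist_force: [0.3, -0.1, 0.6]
grip_width: 0.0953
grasp_force: 0.0
adapter_center scene []
adapter_center top [([258.0, 166.6], 0.4)]
socket_mouth scene [([229.1, 242.8], 0.65), ([269.1, 211.6], 0.56)]
socket_mouth top [([259.4, 170.5], 0.61)]
[ 0.6478  0.1163 -0.0552]
holder_center scene [([330.3, 158.7], 0.65), ([274.5, 233.0], 0.24)]
holder_center top [([391.9, 156.3], 0.84)]
[ 0.6206 -0.2652  0.0807]
```

View pics/e.png

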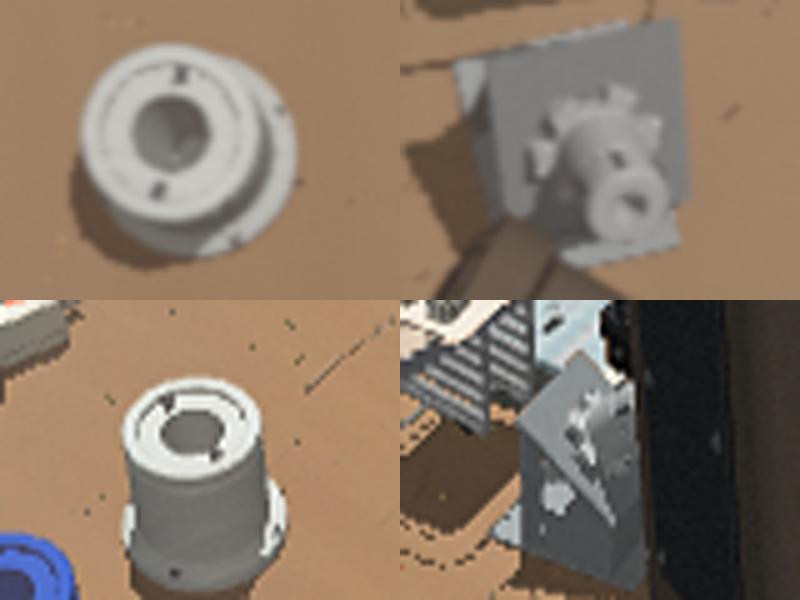

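Run:
```python
from h import *
np.set_printoptions(precision=4,suppress=True)
print("nut end",onplane("top",(401.3,171.2),.136))
d=[onplane("top",p,.095) for p in ((261.2,160),(256.6,182.6))]; print("dogs",d,np.mean(d,0),np.degrees(np.arctan2(*(d[0]-d[1])[[1,0]])))
d=[onplane("scene",p,.095) for p in ((263.6,205.4),(273,215.4))]; print("dogs",d,np.mean(d,0),np.degrees(np.arctan2(*(d[0]-d[1])[[1,0]])))
print("mouth",tri({"scene":(269.1,211.6),"top":(259.4,170.5)}),onplane("top",(259.4,170.5),.09),onplane("scene",(269.1,211.6),.09))
print(np.round(to_tool([.592,-.272,.225]),3))
```

```text
nut end [ 0.5797 -0.2761  0.136 ]
dogs [array([0.6158, 0.0482, 0.095 ]), array([0.5621, 0.0593, 0.095 ])] [0.5889 0.0538 0.095 ] -11.666668524100151
dogs [array([0.6137, 0.0505, 0.095 ]), array([0.5623, 0.0598, 0.095 ])] [0.588  0.0551 0.095 ] -10.347318230004886
mouth [0.5907 0.0527 0.086 ] [0.5914 0.0533 0.09  ] [0.5861 0.0541 0.09  ]
[0.132 0.055 0.001]
```

```bash
python3 -m jog '[[0.033,0.014,0,-0.08,1],[0.066,0.028,0,-0.16,1],[0.1,0.042,0,-0.241,1],[0.132,0.055,0,-0.241,1],[0.132,0.055,0,-0.241,1],[0.132,0.055,0.03,-0.241,1],[0.132,0.055,0.06,-0.241,1],[0.132,0.055,0.09,-0.241,1],[0.132,0.055,0.106,-0.241,1],[0.132,0.055,0.106,-0.241,1]]'
python3 - <<'E'
from h import *
print(np.round(to_tool([.592,-.272,.119]),4), np.degrees(np.arctan2(*tool()[1][[1,0],0])))
A=env.get_image("top");B=env.get_image("scene")
f=lambda i,x,y:cv2.resize(i[y:y+120,x:x+80],None,fx=5,fy=5,interpolation=2)
cv2.imwrite("pics/f.png",np.hstack([f(A,355,110),f(B,290,90)])[:,:,::-1])
E
```

```text
time: 9.55
tcp_pos: [0.5914, -0.2724, 0.289]
ee_rot: [-0.001, 0.996, 0.09, -0.002]
wrist_force: [0.3, -0.2, 0.0]
grip_width: 0.0953
grasp_force: 0.0
[ 0.0012  0.0002 -0.0013] 10.37094582077579
```

View pics/f.png

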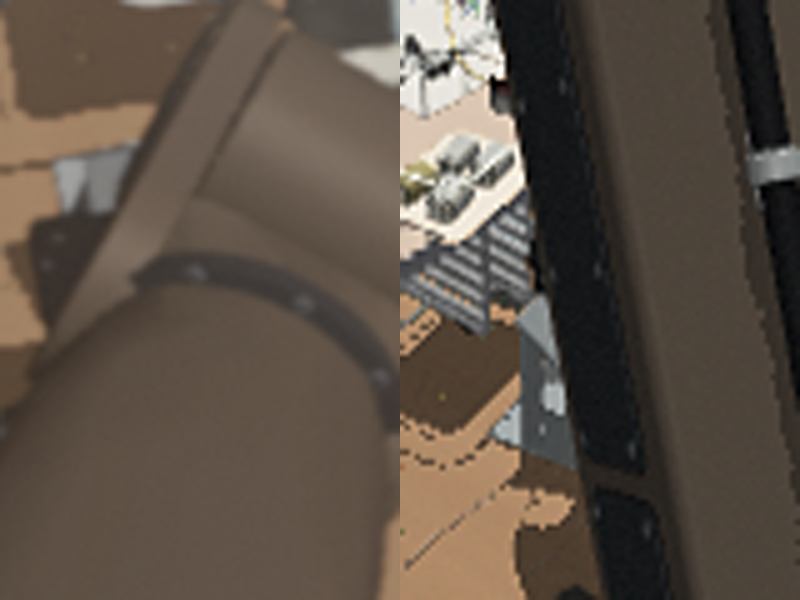

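Both views of the bracket are occluded by the arm (only a plate corner shows at about (95,175) in the top crop), so I grip on the measurement.

```bash
python3 -m jog '[[0,0,0,0,0],[0,0,0,0,0],[0,0,0,0,0],[0,0,0,0,0],[0,0,0,0,0],[0,0,0,0,0],[0,0,0,0,0],[0,0,0,0,0],[0,0,0,0,0],[0,0,0,0,0]]' 40; python3 -m jog '[[0,0,0,0,0],[0,0,0,0,0],[-0.003,0,-0.004,0,0],[-0.006,0,-0.008,0,0],[-0.013,0,-0.015,0,0],[-0.019,0,-0.023,0,0],[-0.026,0,-0.031,0,0],[-0.032,0,-0.038,0,0],[-0.032,0,-0.038,0,0],[-0.032,0,-0.038,0,0]]'
```

```text
time: 10.65
tcp_pos: [0.5919, -0.2729, 0.2912]
ee_rot: [-0.0, 0.996, 0.09, -0.0]
wrist_force: [-2.3, 1.4, 1.5]
grip_width: 0.0397
grasp_force: 39.8
time: 11.65
tcp_pos: [0.5604, -0.2788, 0.3296]
ee_rot: [0.0, 0.996, 0.09, 0.0]
wrist_force: [-0.4, -0.4, -4.7]
grip_width: 0.0396
grasp_force: 39.7
```

```bash
python3 -m jog '[[-0.01,0,-0.012,0,0],[-0.02,0,-0.024,0,0],[-0.03,0,-0.036,0,0],[-0.04,0,-0.048,0,0],[-0.04,0,-0.08,0,0],[-0.04,0,-0.11,0,0],[-0.04,0,-0.14,0,0],[-0.04,0,-0.14,0,0],[-0.04,0,-0.14,0,0],[-0.04,0,-0.14,0,0]]'
python3 - <<'E'
from h import *
np.set_printoptions(precision=4,suppress=True)
p,R=tool(); g=p+R[:,2]*env.tcp_to_grasp; print(g)
for n in("top","scene"):
    print(n,proj(n,g)); 
    for t in ("tip_of","boxes_of"): print(t,[(np.round(d["uv"],1).tolist(),round(d["confidence"],2)) for d in getattr(env,t)(n,"holder_center" if t=="tip_of" else "holder")[:3]])
print(np.round(to_tool([.45,-.09,.26]),3))
E
```

```text
time: 12.65
tcp_pos: [0.5208, -0.2859, 0.4679]
ee_rot: [-0.001, 0.996, 0.09, -0.001]
wrist_force: [0.2, -0.2, -4.7]
grip_width: 0.0399
grasp_force: 39.9
[ 0.5204 -0.2857  0.2966]
top [[420.3419 190.9512]]
tip_of []
boxes_of [([263.4, 174.7], 0.18)]
scene [[360.2344 113.6409]]
tip_of []
boxes_of []
[-0.035 -0.205  0.037]
```

```bash
python3 - <<'E'
from h import *
print(np.round(to_tool([.57,.054,.29]),3))
E
python3 -m jog '[[0.01,-0.032,0,0,0],[0.02,-0.064,0,0,0],[0.033,-0.096,0,0,0],[0.044,-0.13,0,0,0],[0.055,-0.162,0,0,0],[0.066,-0.195,0,0,0],[0.077,-0.227,0,0,0],[0.088,-0.26,0,0,0],[0.1,-0.293,0,0,0],[0.11,-0.326,0.006,0,0]]' 20
python3 -m jog '[[0,0,0,0,0],[0,0,0,0,0],[0,0,0,0,0],[0,0,0,0,0],[0,0,0,0,0],[0,0,0,0,0],[0,0,0,0,0],[0,0,0,0,0],[0,0,0,0,0],[0,0,0,0,0]]' 12
python3 - <<'E'
from h import *
np.set_printoptions(precision=4,suppress=True)
p,R=tool(); g=p+R[:,2]*env.tcp_to_grasp; print(g)
for n in("top","scene"): print(n,proj(n,g),[(np.round(d["uv"],1).tolist(),round(d["confidence"],2)) for d in env.tip_of(n,"holder_center")])
A=env.get_image("top");B=env.get_image("scene")
f=lambda i,x,y:cv2.resize(i[y:y+150,x:x+100],None,fx=4,fy=4,interpolation=2)
cv2.imwrite("pics/g.png",np.hstack([f(A,215,80),f(B,220,90)])[:,:,::-1])
E
```

```text
[ 0.109 -0.326  0.007]
time: 13.85
tcp_pos: [0.571, 0.056, 0.4633]
ee_rot: [0.0, 0.996, 0.09, 0.0]
wrist_force: [0.4, 0.3, -5.2]
grip_width: 0.0395
grasp_force: 20.0
time: 14.85
tcp_pos: [0.5708, 0.0545, 0.4632]
ee_rot: [0.0, 0.996, 0.09, -0.0]
wrist_force: [-0.4, -0.2, -4.2]
grip_width: 0.0397
grasp_force: 12.0
[0.5708 0.0545 0.2919]
top [[244.0519 167.4488]] []
scene [[265.7382 162.0902]] []
```

View pics/g.png

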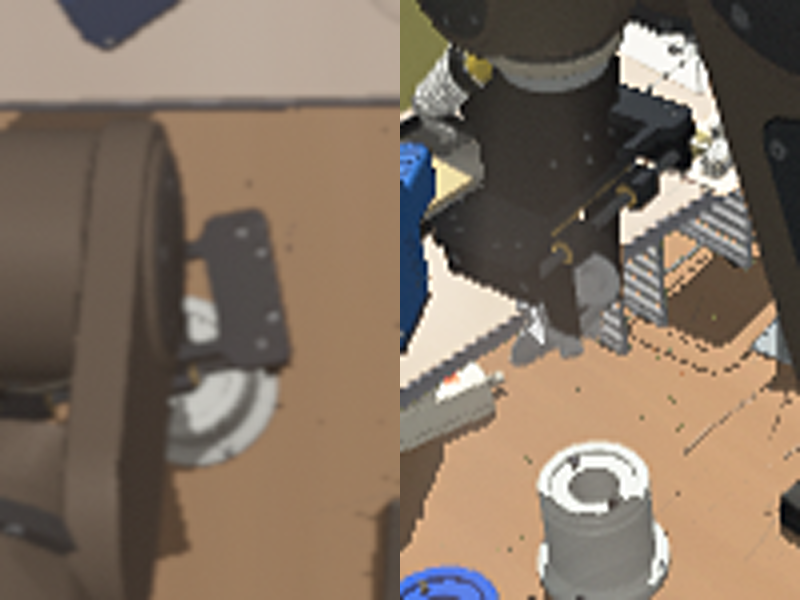

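The scene crop shows the holder still tilted (nut at (595,280), flange at (540,355)) above the fixture (mouth (595,487)). I'll loosen the grip a little.

```bash
python3 -m jog '[[0,0,0,0,0],[0,0,0,0,0],[0,0,0,0,0],[0,0,0,0,0],[0,0,0,0,0],[0.003,0,0,0,0],[0,0,0,0,0],[0.003,0,0,0,0],[0,0,0,0,0],[0,0,0,0,0]]' 8
python3 - <<'E'
from h import *
for n in ("scene",):
    B=env.get_image(n); cv2.imwrite("pics/h0.png",B[:,:,::-1])
    for th in ("holder",):
        for d in env.trace(n,th)[:2]:
            m=d["region"].astype(np.uint8); c=max(cv2.findContours(m,0,2)[0],key=cv2.contourArea)
            print(n,th,d["confidence"],m.sum(),cv2.minAreaRect(c))
E
python3 -m jog '[[0,0,0,0,0],[0,0,0,0,0],[0,0,0,0,0],[0,0,0,0,0],[0,0,0,0,0],[0.003,0,0,0,0],[0,0,0,0,0],[0.003,0,0,0,0],[0,0,0,0,0],[0,0,0,0,0]]' 6
python3 - <<'E'
from h import *
B=env.get_image("scene");A=cv2.imread("pics/h0.png")[:,:,::-1]
f=lambda i,x,y:cv2.resize(i[y:y+120,x:x+80],None,fx=5,fy=5,interpolation=2)
cv2.imwrite("pics/h.png",np.hstack([f(A,240,120),f(B,240,120)])[:,:,::-1])
E
```

```text
time: 16.05
tcp_pos: [0.5705, 0.0545, 0.4632]
ee_rot: [0.0, 0.996, 0.09, -0.0]
wrist_force: [-0.9, 0.3, -4.7]
grip_width: 0.0403
grasp_force: 8.0
scene holder 0.58 311 ((262.3753356933594, 170.36575317382812), (17.58704376220703, 32.399940490722656), 47.121097564697266)
time: 17.15
tcp_pos: [0.5705, 0.0545, 0.4632]
ee_rot: [0.0, 0.996, 0.09, -0.0]
wrist_force: [-0.0, 0.5, -4.4]
grip_width: 0.0398
grasp_force: 6.0
```

View pics/h.png

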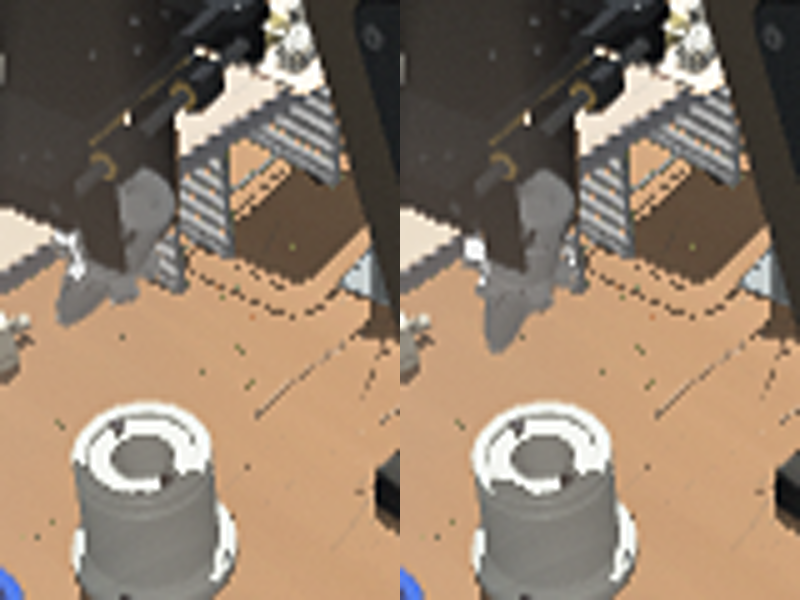

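The crops show the holder swinging upright as grip falls: taper tip at about (253,185) px at 8 N, then (259,190) at 6 N.

```bash
cat >> h.py <<'E'
def tiptab(L=.118):
    p,R=tool(); g=p+R[:,2]*env.tcp_to_grasp
    for a in (40,30,20,15,10,5,0,-5):
        t=np.radians(a); d=np.sin(t)*R[:,0]+np.cos(t)*R[:,2]
        print(a,proj("scene",g+L*d)[0].round(1),proj("scene",g-.022*d)[0].round(1))
def mask():
    for d in env.trace("scene","holder")[:2]:
        m=d["region"]; v,u=np.nonzero(m); print("conf",round(d["confidence"],2),m.sum(),"low",u[v>=v.max()-1].mean().round(1),v.max(),"high",u[v<=v.min()+1].mean().round(1),v.min())
E
python3 - <<'E'
from h import *
mask(); tiptab()
E
python3 -m jog '[[0,0,0,0,0],[0,0,0,0,0],[0,0,0,0,0],[0.005,0,0,0,0],[0,0,0,0,0],[0.005,0,0,0,0],[0,0,0,0,0],[0.005,0,0,0,0],[0,0,0,0,0],[0,0,0,0,0]]' 5
python3 - <<'E'
from h import *
mask()
E
```

```text
conf 0.92 355 low 259.0 189 high 268.4 154
40 [247.7 177.7] [269.5 158.9]
30 [252.8 182.7] [268.4 157.8]
20 [258.3 187.3] [267.3 156.9]
15 [261.2 189.3] [266.7 156.5]
10 [264.1 191.1] [266.1 156.1]
5 [267.  192.7] [265.5 155.8]
0 [269.9 194.1] [264.9 155.5]
-5 [272.8 195.4] [264.3 155.3]
time: 18.25
tcp_pos: [0.5704, 0.0545, 0.4632]
ee_rot: [0.0, 0.996, 0.09, -0.0]
wrist_force: [0.7, -0.5, -3.6]
grip_width: 0.0396
grasp_force: 5.0
conf 0.92 355 low 259.0 189 high 268.4 154
```

```bash
sed -i 's/^def mask():/def mask():\n    env.get_image("scene")/' h.py
python3 - <<'E'
from h import *
mask()
E
python3 -m jog '[[0,0,0,0,0],[0,0,0,0,0],[0,0,0,0,0],[0.005,0,0,0,0],[0,0,0,0,0],[0.005,0,0,0,0],[0,0,0,0,0],[0.005,0,0,0,0],[0,0,0,0,0],[0,0,0,0,0]]' 4
python3 - <<'E'
from h import *
mask()
E
```

```text
conf 0.64 424 low 267.0 194 high 267.6 155
time: 19.4
tcp_pos: [0.5704, 0.0545, 0.4632]
ee_rot: [0.0, 0.996, 0.09, -0.0]
wrist_force: [-0.1, 0.6, -4.9]
grip_width: 0.0395
grasp_force: 4.0
conf 0.72 514 low 269.2 197 high 267.5 156
```

```bash
python3 - <<'E'
from h import *
print(np.round(to_tool([.5887,.0545,.292]),4), env.observe()["joints"])
E
python3 -m jog '[[0,0,0,0,0],[0,0,0,0,0],[0,0,0,0,0],[0,0,0,0,0],[0,0,0,0,0],[0,0,0,0,0],[0,0,0,0,0],[0,0,0,0,0],[0,0,0,0,0],[0,0,0,0,0]]' 25
python3 - <<'E'
from h import *
mask()
E
```

```text
[ 0.0178  0.0032 -0.    ] [-1.99763044e-02  3.62303929e-01  1.61016030e+00 -9.70649891e-05
  1.16904691e+00  1.37010583e+00]
time: 20.5
tcp_pos: [0.5708, 0.0545, 0.4632]
ee_rot: [0.0, 0.996, 0.09, -0.0]
wrist_force: [-0.2, -0.7, -3.8]
grip_width: 0.0396
grasp_force: 25.0
conf 0.8 480 low 269.5 197 high 267.0 156
conf 0.63 228 low 329.7 231 high 323.4 208
```

```bash
python3 -m jog '[[0.009,0.0015,0,0,0],[0.018,0.003,0,0,0],[0.018,0.003,0,0,0],[0.018,0.003,0.02,0,0],[0.018,0.003,0.04,0,0],[0.018,0.003,0.06,0,0],[0.018,0.003,0.075,0,0],[0.018,0.003,0.09,0,0],[0.018,0.003,0.09,0,0],[0.018,0.003,0.09,0,0]]'
python3 - <<'E'
from h import *
mask(); tiptab()
im=env.get_image("scene"); im=cv2.resize(im[130:250,220:320],None,fx=5,fy=5,interpolation=2); cv2.imwrite("pics/i.png",im[:,:,::-1])
E
```

```text
time: 21.6
tcp_pos: [0.5893, 0.0548, 0.3734]
ee_rot: [0.0, 0.996, 0.09, -0.0]
wrist_force: [0.6, -0.3, -4.0]
grip_width: 0.039
grasp_force: 25.0
conf 0.62 411 low 268.0 215 high 267.0 179
40 [247.4 196.7] [267.8 181.1]
30 [252.3 201.4] [266.8 180.2]
20 [257.4 205.7] [265.7 179.3]
15 [260.1 207.6] [265.2 178.9]
10 [262.8 209.4] [264.6 178.5]
5 [265.6 210.9] [264.1 178.2]
0 [268.3 212.3] [263.5 178. ]
-5 [271.  213.5] [263.  177.8]
```

View pics/i.png

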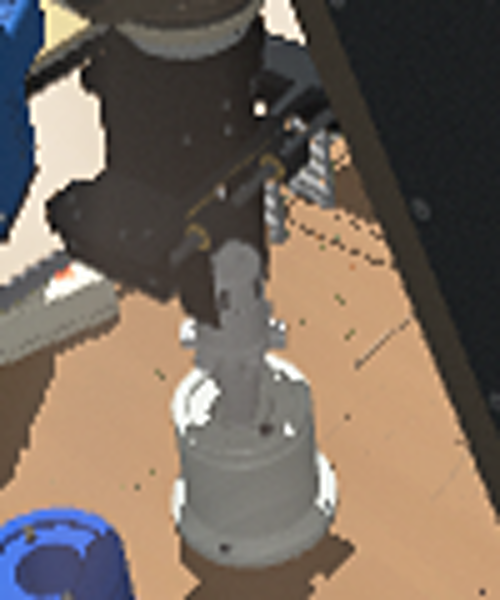

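The holder hangs upright over the fixture, stud tip at about (268,215) px entering the mouth (centre ≈ (269,212)); lowering with force checks.

```bash
python3 -m jog '[[0,0,0.006,0,0],[0,0,0.012,0,0],[0,0,0.018,0,0],[0,0,0.024,0,0],[0,0,0.03,0,0],[0,0,0.03,0,0],[0,0,0.03,0,0],[0,0,0.03,0,0],[0,0,0.03,0,0],[0,0,0.03,0,0]]'
```

```text
time: 22.75
tcp_pos: [0.589, 0.0548, 0.3434]
ee_rot: [0.0, 0.996, 0.09, 0.0]
wrist_force: [1.0, -0.0, -4.3]
grip_width: 0.0395
grasp_force: 25.0
```

```bash
python3 -m jog '[[0,0,0.003,0,0],[0,0,0.006,0,0],[0,0,0.009,0,0],[0,0,0.012,0,0],[0,0,0.015,0,0],[0,0,0.018,0,0],[0,0,0.02,0,0],[0,0,0.02,0,0],[0,0,0.02,0,0],[0,0,0.02,0,0]]'
```

```text
time: 23.75
tcp_pos: [0.5892, 0.0547, 0.3232]
ee_rot: [0.0, 0.996, 0.09, 0.0]
wrist_force: [4.6, -2.5, -6.6]
grip_width: 0.0395
grasp_force: 25.0
```

```bash
python3 -m jog '[[0.0005,0.0004,0,0,0],[0.001,0.0008,0,0,0],[0.001,0.0008,0,0,0],[0.001,0.0008,0.001,0,0],[0.001,0.0008,0.002,0,0],[0.001,0.0008,0.003,0,0],[0.001,0.0008,0.004,0,0],[0.001,0.0008,0.004,0,0],[0.001,0.0008,0.004,0,0],[0.001,0.0008,0.004,0,0]]'
```

```text
time: 24.75
tcp_pos: [0.5904, 0.0542, 0.3206]
ee_rot: [0.0, 0.996, 0.09, 0.001]
wrist_force: [1.5, -0.6, 9.9]
grip_width: 0.0394
grasp_force: 25.0
```

```bash
python3 -m jog '[[0,0,-0.0004,0.04,0],[0,0,-0.0004,0.08,0],[0,0,-0.0004,0.12,0],[0,0,-0.0004,0.16,0],[0,0,-0.0004,0.2,0],[0,0,-0.0004,0.24,0],[0,0,-0.0004,0.28,0],[0,0,-0.0004,0.32,0],[0,0,-0.0004,0.36,0],[0,0,-0.0004,0.36,0]]'
python3 - <<'E'
from h import *
s=env.observe(); print(s["ft_torque"],s["tcp_pos"][2],np.degrees(np.arctan2(*tool()[1][[1,0],0])))
im=env.get_image("scene"); cv2.imwrite("pics/j0.png",im[:,:,::-1])
im=cv2.resize(im[165:245,230:310],None,fx=7,fy=7,interpolation=2); cv2.imwrite("pics/j.png",im[:,:,::-1])
E
```

```text
time: 25.75
tcp_pos: [0.5903, 0.054, 0.3196]
ee_rot: [0.0, 0.996, -0.09, 0.0]
wrist_force: [3.2, -2.3, -3.5]
grip_width: 0.0397
grasp_force: 25.0
[-0.42335492 -0.76041677  0.04100579] 0.3196259397215915 -10.299905198273326
```

View pics/j.png

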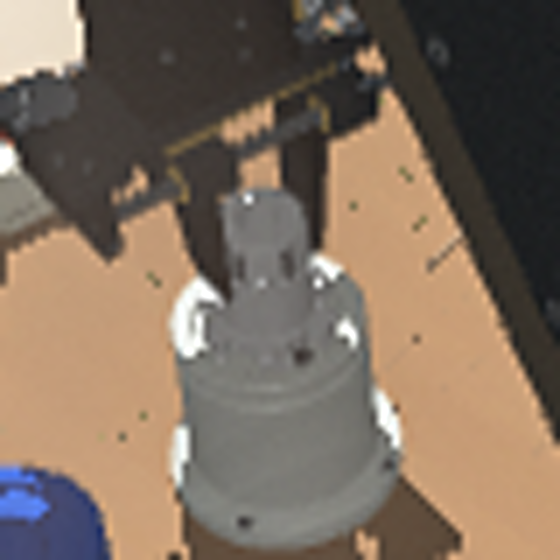

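The crop shows the flange inside the rim, with a dog visible at (303,355). The support force has vanished after turning, so I follow it down.

```bash
python3 -m jog '[[0,0,0.0005,0,0],[0,0,0.001,0,0],[0,0,0.0015,0,0],[0,0,0.002,0,0],[0,0,0.0025,0,0],[0,0,0.003,0,0],[0,0,0.003,0,0],[0,0,0.003,0,0],[0,0,0.003,0,0],[0,0,0.003,0,0]]'
```

```text
time: 26.8
tcp_pos: [0.5904, 0.0541, 0.317]
ee_rot: [0.0, 0.996, -0.089, 0.001]
wrist_force: [4.7, -2.8, 0.4]
grip_width: 0.0398
grasp_force: 25.0
```

```bash
python3 -m jog '[[0.0004,0.0002,0,0,0],[0.0008,0.0003,0,0,0],[0.0008,0.0003,0,0,0],[0.0008,0.0003,0.0005,0,0],[0.0008,0.0003,0.001,0,0],[0.0008,0.0003,0.0015,0,0],[0.0008,0.0003,0.002,0,0],[0.0008,0.0003,0.002,0,0],[0.0008,0.0003,0.002,0,0],[0.0008,0.0003,0.002,0,0]]'
python3 - <<'E'
from h import *
s=env.observe(); print(s["ft_torque"])
r={n:env.tip_of(n,"holder_center") for n in ("scene",) if env.get_image(n) is not None}
print([(d["uv"],d["confidence"]) for d in r["scene"][:2]])
for z in (.082,.087,.092,.097): print(z,proj("scene",[.5905,.0535,z]))
E
```

```text
time: 27.8
tcp_pos: [0.5911, 0.0537, 0.3158]
ee_rot: [-0.0, 0.996, -0.089, 0.001]
wrist_force: [2.9, -1.4, 10.4]
grip_width: 0.0398
grasp_force: 25.0
[-0.18742349 -0.39410382 -0.0323077 ]
[([267.4, 213.1], 0.59)]
0.082 [[268.49189725 212.57840673]]
0.087 [[268.33444081 211.45372124]]
0.092 [[268.17603712 210.32226973]]
0.097 [[268.01667762 209.18399095]]
```

```bash
python3 -m jog '[[0,0,-0.0004,0.03,0],[0,0,-0.0004,0.06,0],[0,0,-0.0004,0.09,0],[0,0,-0.0004,0.12,0],[0,0,-0.0004,0.15,0],[0,0,-0.0004,0.18,0],[0,0,-0.0004,0.21,0],[0,0,-0.0004,0.24,0],[0,0,-0.0004,0.24,0],[0,0,-0.0004,0.24,0]]'
cat > st.py <<'E'
from h import *
s=env.observe(); print("torque",np.round(s["ft_torque"],2),"yaw",np.degrees(np.arctan2(*tool()[1][[1,0],0])).round(1),"z",round(s["tcp_pos"][2],4))
E
python3 st.py
```

```text
time: 28.9
tcp_pos: [0.5906, 0.0535, 0.3158]
ee_rot: [0.0, 0.978, -0.208, -0.0]
wrist_force: [0.5, -4.3, 9.1]
grip_width: 0.04
grasp_force: 25.0
torque [-0.75  0.24  0.22] yaw -24.0 z 0.3158
```

```bash
python3 -m jog '[[0,0.0003,0,0.03,0],[0,0.0003,0,0.06,0],[0,0.0003,0,0.09,0],[0,0.0003,0,0.12,0],[0,0.0003,0,0.15,0],[0,0.0003,0,0.18,0],[0,0.0003,0,0.21,0],[0,0.0003,0,0.21,0],[0,0.0003,0,0.21,0],[0,0.0003,0,0.21,0]]'; python3 st.py
```

```text
time: 29.9
tcp_pos: [0.5898, 0.054, 0.3153]
ee_rot: [0.0, 0.951, -0.309, -0.002]
wrist_force: [-4.6, 1.2, 7.7]
grip_width: 0.0399
grasp_force: 25.0
torque [0.72 0.85 0.4 ] yaw -36.0 z 0.3153
```

Run:
```python
from h import *
np.set_printoptions(precision=1,suppress=True,linewidth=200)
a=np.linspace(0,2*np.pi,181)
def circ(z,r,c=(.5905,.0538)): return proj("scene",np.c_[c[0]+r*np.cos(a),c[1]+r*np.sin(a),np.full(181,z)])
for zc in (.084,.089):
    for nm,z,r in (("nut top",zc+.07,.02),("flange top",zc+.016,.0305)):
        q=circ(z,r); print(zc,nm,"v",q[:,1].min(),q[:,1].max(),"u",q[:,0].min(),q[:,0].max())
q=circ(.095,.042); print("rim",q[:,1].min(),q[:,1].max(),q[:,0].min(),q[:,0].max())
q=circ(.0,.052); print("foot",q[:,1].min(),q[:,1].max(),q[:,0].min(),q[:,0].max())
im=env.get_image("scene").mean(2).astype(int)
for u in (265,266,267,268,269,270,271): print(u,im[184:232,u])
print("rows"); 
for v in (194,196,198,200,202,205,208,210,212,214,216): print(v,im[v,250:290])
mask()
```

```text
0.084 nut top v 190.96853600745393 200.67221535183793 u 259.1279324905792 272.9638996810019
0.084 flange top v 201.2930210025498 216.0858652654859 u 257.6279364245038 278.03583015351654
0.089 nut top v 189.7406851563393 199.44377282377388 u 258.9337572405067 272.81344869669385
0.089 flange top v 200.14310300232796 214.9380105547821 u 257.43545496412713 277.90572034178496
rim 199.76739107459613 220.1409463244759 253.9684305074077 281.9891942259212
foot 217.99346769282158 243.08043999807367 254.4385021756959 287.2409400478533
265 [149  99  72  75 119 157 152 159 213 234 110 116 117 118 119 119 124 126 121 119 120 121 119 118 117 117 118 118 118 120 120 122 128 118 114 122 130 120 125 131 120 121 119 118 117 118 119 120]
266 [150 104  73  77 120 156 152 167 229 234 112 119 120 120 118 120 125 131 123 120 121 121 125 120 118 119 120 119 119 121 122 121 126 119 119 121 133 120 126 130 121 120 118 119 118 120 120 123]
267 [149  85  87  86 141 154 152 166 230 235 111 119 120 118 118 121 127 123 121 120 121 122 126 120 121 121 121 120 121 120 122 121 125 120 118 121 135 119 123 135 121 119 1
[... 1989 characters left out ...]
58 158 157 155 198 249 248 190 247 248 113 112 111 115 118 118 120 121 119 118 116 114 110 107 113 110 100 122 116 111 112 111 127 157 156 157 157 158 158 159]
212 [157 157 158 155 178 110 113 106 182 113 119 121 123 116 119 118 119 121 121 120 116 115 118 119 119 119 123 101 118 122 255 147 151 157 156 157 157 158 158 149]
214 [158 159 158 159 146 117 121 120 187 109 130 115 117 110 117 120 122 122 121 127 119 113 107  95 118 113 108 114 120 120 117 107 112 160 156 157 157 155 157 158]
216 [156 157 158 159 160 114 122 122 123 117 117 123 122 122 119 128 126 125 125 116 114 120  69  72  99 121 122 122 122 113 112 114  97 159 156 154 151 156 157 157]
conf 0.84 362 low 267.5 217 high 266.8 192
```

```bash
python3 -m jog '[[0,0,0,-0.03,0],[0,0,0,-0.06,0],[0,0,0.0003,-0.09,0],[0,0,0.0006,-0.12,0],[0,0,0.001,-0.12,0],[0,0,0.0013,-0.12,0],[0,0,0.0013,-0.12,0],[0,0,0.0013,-0.12,0],[0,0,0.0013,-0.12,0],[0,0,0.0013,-0.12,0]]'; python3 st.py
python3 - <<'E'
from h import *
a=cv2.imread("pics/j0.png").mean(2).astype(int); b=env.get_image("scene").mean(2).astype(int)
for u in (264,265,266,267,268): print(u,a[186:224,u],b[186:224,u],sep="\n")
E
```

```text
time: 31.05
tcp_pos: [0.5901, 0.0538, 0.3152]
ee_rot: [0.0, 0.968, -0.252, -0.0]
wrist_force: [-4.1, -0.4, 17.8]
grip_width: 0.0396
grasp_force: 25.0
torque [0.22 1.   0.15] yaw -29.2 z 0.3152
264
[ 73  80 117 127  98 106 137 118 114 108 107 111 119 120 122 102  75  74
  72 110 118 120 119 118 119 118 119 124 116 117 121 120 121 120 124 118
 124 130]
[ 70  79 120 157 153 161 214 237 106 109 108 111 117 117 123 122 123 119
 104 111 118 117 119 118 118 117 118 125 114 117 119 120 121 119 123 118
 123 128]
265
[ 69  91 162 159 159 153 156 249 113 115 116 118 118 119 124 124 121 121
 119 110 118 120 118 119 119 119 118 123 117 117 122 120 114 122 131 119
 125 130]
[ 70  74 117 157 152 168 232 237 111 116 117 117 117 120 125 124 121 121
 120 119 125 119 118 120 120 119 119 122 119 118 119 119 114 121 130 119
 125 129]
266
[ 76 119 158 155 153 140 113 114 118 120 120 119 118 120 126 125 120 120
 122 137 127 119 117 118 118 117 120 123 119 116 115 120 121 120 131 119
 126 132]
[ 79  82 141 155 151 175 236 105 116 122 120 118 118 119 128 126 121 119
 120 120 126 118 118 119 118 117 117 120 121 121 132 144 119 120 132 119
 125 132]
267
[ 91 160 156 155 153 141 116 117 121 120 119 120 119 120 126 122 120 119
 132 175 117 117 119 120 119 118 117 121 121 122 130 119 116 121 135 117
 122 134]
[ 78  93 159 155 152 176 240 109 119 120 120 124 150 117 124 122 121 120
 120 122 128 119 119 119 120 120 119 121 121 121 129 117 117 121 134 118
 123 135]
268
[122 161 156 156 153 143 117 119 119 118 120 119 120 120 126 122 120 119
 116 109 118 119 119 120 119 119 120 123 119 122 130 116 118 121 137 119
 126 137]
[ 74 101 156 153 152 170 220 110 116 117 117 116 117 119 124 121 121 118
 117 109 119 119 120 119 120 121 120 122 122 121 126 119 117 121 136 119
 127 136]
```

```bash
python3 -m jog '[[0,0,-0.0008,0,0],[0,0,-0.0013,0,0],[0,0,-0.0013,-0.03,0],[0,0,-0.0013,-0.06,0],[0,0,-0.0013,-0.09,0],[0,0,-0.0013,-0.12,0],[0,0,-0.0013,-0.15,0],[0,0,-0.0013,-0.18,0],[0,0,-0.0013,-0.18,0],[0,0,-0.0013,-0.18,0]]'; python3 st.py;  python3 -m jog '[[0,0,0,-0.03,0],[0,0,0,-0.06,0],[0,0,0,-0.09,0],[0,0,0,-0.12,0],[0,0,0,-0.15,0],[0,0,0,-0.18,0],[0,0,0,-0.21,0],[0,0,0,-0.24,0],[0,0,0,-0.24,0],[0,0,0,-0.24,0]]'; python3 st.py
```

```text
time: 32.1
tcp_pos: [0.5904, 0.0536, 0.3152]
ee_rot: [-0.0, 0.987, -0.164, -0.001]
wrist_force: [-0.4, 0.7, 6.2]
grip_width: 0.0398
grasp_force: 25.0
torque [ 0.12  0.51 -0.21] yaw -18.8 z 0.3152
time: 33.1
tcp_pos: [0.5907, 0.0534, 0.3148]
ee_rot: [0.0, 0.999, -0.045, -0.0]
wrist_force: [-2.1, -3.7, 2.1]
grip_width: 0.0397
grasp_force: 25.0
torque [-0.51  0.26 -0.26] yaw -5.1 z 0.3148
```

Run:
```python
from h import *
np.set_printoptions(linewidth=220)
a=cv2.imread("pics/j0.png").mean(2).astype(int); b=env.get_image("scene").mean(2).astype(int)
for n,i in(("j0",a),("now",b)):
    print(n)
    for v in range(190,222): print(v,i[v,252:285])
```

```text
j0
190 [ 57  63  84  99  65  59  59  59  60  57  58  53  98 159 153 153 153 162  48  49  51  51  44  39  93 162 158 157 157 160 158 160 158]
191 [ 65  79  77  81  90  57  59  60  59  57  57  58 106 153 140 141 143 153  72  48  49  49  44  38  92 164 158 157 157 159 159 158 158]
192 [ 77  75  75  75 101  57  58  58  56  69  75  90 137 156 113 116 117 105  97  71  51  49  43  39  92 162 158 157 159 158 159 159 161]
193 [ 81  96  91  82 106  57  61  58  57 102 132 122 118 249 114 117 119 118 121 118  78  50  44  40  91 161 157 156 148 158 159 158 161]
194 [122 164 136  47  55  58  59  57  53  79 123 120 114 113 118 121 119 116 118 121 117  68  47  42  92 162 158 157 101 157 157 159 159]
195 [159 160 163  58  53  56  56  55  53  81 123 114 108 115 120 120 118 113 119 119 122  73  45  40  91 163 157 157 157 157 156 157 159]
196 [156 157 160 102  50  57  57  57  53  61 124 114 107 116 120 119 120 113 119 118 119  97  47  40  90 162 156 156 156 157 157 158 157]
197 [155 156 158 134  49  53  56  55  54  53 127 122 111 118 119 120 119 117 119 118 118 106  49  40  97 162 157 156 156 157 157 15
[... 7038 characters left out ...]
7 157 156]
217 [159 158 160 124 113 125 123 122 121 119 115 120 120 120 120 116 116 117 113 118 101 107 124 122 123 121 112 114 122 102  97 156 155]
218 [158 159 160 129 117 119 122 123 121 121 121 120 121 115 121 115 116 117  96 121 122 122 123 123 117 112 115 123 111 105  97 138 156]
219 [156 158 159 130 113 122 112 117 126 125 124 122 119 121 121 121 122 123 122 124 125 129 120 113 115 122 126 117 109 107  98 126 155]
220 [157 157 159 147 103 115 123 121 120 119 120 127 124 129 131 135 136 141 132 124 119 116 117 118 122 127 117 110 109 105  99 154 172]
221 [158 158 158 161 102 110 116 124 124 119 118 118 117 119 119 118 119 119 119 119 119 121 123 128 121 113 113 110 109 105 100 176 236]
```

The dog at (272,215) shows through a notch. The nut's marks moved only about 10° while the tool turned 31°, so the holder is captured, and the flange rows match home. Letting go.

```bash
python3 -m jog '[[0,0,0,0.03,0],[0,0,0.0005,0.05,0],[0,0,0.0005,0.05,0],[0,0,0.0005,0.05,0],[0,0,0.0,0.05,0.5],[0,0,0,0.05,1],[0,0,0,0.05,1],[0,0,0,0.05,1],[0,0,0,0.05,1],[0,0,0,0.05,1]]' 20; python3 -m jog '[[0,0,-0.03,0,1],[0,0,-0.06,0,1],[0,0,-0.1,0,1],[0,0,-0.14,0,1],[0,0,-0.18,0,1],[-0.04,0,-0.18,0,1],[-0.08,0.03,-0.18,0,1],[-0.12,0.06,-0.18,0,1],[-0.14,0.1,-0.18,0,1],[-0.14,0.14,-0.18,0,1]]'
python3 - <<'E'
from h import *
np.set_printoptions(precision=4,suppress=True)
for n in("top","scene"): env.get_image(n)
for th in ("holder_center","adapter_center"):
    r={n:env.tip_of(n,th) for n in("top","scene")}
    print(th,{n:[(np.round(d["uv"],1).tolist(),round(d["confidence"],2)) for d in r[n][:2]] for n in r})
    if all(r.values()): print(tri({n:r[n][0]["uv"] for n in r}))
print("exp home",proj("top",[.59,.0538,.084]),proj("scene",[.59,.0538,.084]),"adapter exp",proj("top",[.47,-.09,.017]),proj("scene",[.47,-.09,.017]))
b=env.get_image("scene").mean(2).astype(int)
np.set_printoptions(linewidth=200)
for v in range(188,219): print(v,b[v,255:282])
E
```

```text
time: 34.15
tcp_pos: [0.5908, 0.0535, 0.3149]
ee_rot: [0.0, 0.998, -0.07, -0.0]
wrist_force: [0.5, 0.8, 0.6]
grip_width: 0.082
grasp_force: 0.0
time: 35.15
tcp_pos: [0.43, -0.0659, 0.4957]
ee_rot: [0.0, 0.998, -0.069, 0.0]
wrist_force: [1.0, 0.6, 0.3]
grip_width: 0.0955
grasp_force: 0.0
holder_center {'top': [([315.9, 218.0], 0.63), ([260.3, 171.7], 0.59)], 'scene': [([269.0, 210.9], 0.68)]}
[ 0.532  -0.0133  0.0887]
adapter_center {'top': [([317.2, 219.6], 0.74)], 'scene': [([273.7, 231.0], 0.31)]}
[ 0.5299 -0.0165 -0.0066]
exp home [[259.5438 171.4331]] [[268.4692 212.2641]] adapter exp [[320.5302 221.585 ]] [[329.1884 220.1247]]
188 [162 163 161 162 160 161 160 160 161 160 161 159 160 160 161 159 160 160 160 160 160 160 163 161 161 161 160]
189 [163 162 162 162 162 161 161 160 159 160 160 160 160 160 159 159 159 160 160 160 160 160 160 161 162 160 160]
190 [162 162 163 162 162 163 161 160 159 159 157 156 157 158 159 160 159 160 159 160 159 160 160 161 160 161 162]
191 [161 161 160 160 162 162 160 159 167 167 172 179 179 172 158 159 158 159 159 158 159 159 160 160 160 160 162]
192 
[... 2373 characters left out ...]
246 248 251 142]
213 [246 244 234 225 199 136 121 124 127 131 128 128 128 129 129 134 125 120 113 119 116 106 146 245 248 240 121]
214 [223 247 244 243  98 189 121 120 120 124 128 123 126 127 127 124 113 112 106 132 118 138 247 247 245 177 104]
215 [143 247 246 244 144 112 119 125 116 123 126 109 128 128 128 118 101  69 117 177 156 225 247 246 193 127 117]
216 [111 207 247 248 249 171 113 145 107 125 125 107 134 133 135 121 125  95 139 211 249 246 244 213 128 113 117]
217 [126 127 212 235 248 253 157 116 119 121 121 122 123 120 118 118 118 197 215 247 245 223 171 127 116 123 110]
218 [130 116 131 169 221 244 249 150 159 157 152 156 166 154 156 156 152 250 245 222 220 148 113 119 127 118 111]
```

```bash
python3 -c "
from workcell import env
print(env.finish_job())"
```

```text
the job is handed in; nothing more can be done
None
```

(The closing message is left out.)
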